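# Stow the lunch tub in its lane of the carrier and swing the retaining bar shut

### The job

Push the lunch tub that stands on the worktop up into the empty lane of the two-lane lunch carrier until it is fully home against the wooden backboard, without letting the tub touch either of the wire rails beside it. Then swing that lane's open retaining bar fully shut behind the tub so that it cannot slide out. Push with the fingers, never lifting or tipping the tub, and leave the tub in the other lane, its shut bar, and the salt shaker and flask where they are.

Things in the scene. Friction and masses are not known exactly. Their poses are not given: they have to be found in the camera images.
- tub_center (a point): Middle (26 mm above the underside) of the tub to push: clear rectangular food tub, yellow-orange lid, 51 mm high, about 0.35 kg, slides easily. y is its long axis. Widest at the lid rim, 42 to 51 mm up: 100 mm (y) x 68 mm (x); foot about 87 x 56 mm. Starts 0.2 to 0.27 m in front of the lane mouth, up to 30 mm beside the lane's line and 0.3 rad askew to it.
- carrier: Lunch carrier, fixed: 3 mm aluminium floor, wooden backboard (top 67 mm up), two parallel lanes between wire rails. Origin: at worktop height in the mouth of the EMPTY lane, midway between its rails. x runs down the lane to the backboard, y away from the other lane (which lies at y = -0.090), z up. The floor's front edge is bevelled from 0 to 3 mm between x = -0.036 and -0.014.
- lane_stop (a point): Centre of the empty lane at the face of the backboard, at carrier x = 0.118, y = 0, 29 mm up; axes of the carrier. The lane is 84 mm wide between its rails and begins at carrier x = 0; the tub, long axis along it, has 8 mm to spare at each side. Fully home, the tub's middle is at carrier x = 0.068. A folded carrying handle lies behind the board.
- rail_outer: Outer wire rail of the empty lane: 6 mm steel wire at heights 22 and 50 mm (top at 53 mm) along carrier y = +0.045, from an upright at carrier x = 0 to the backboard. Its origin and axes are those of the carrier.
- rail_middle: Wire rail between the two lanes, the same, along carrier y = -0.045. Its origin and axes are those of the carrier.
- gate (a joint): Angle (rad) of the empty lane's retaining bar: 0 = shut against its stop, across the lane mouth in front of the middle rail's upright. Starts open at 1.6 to 1.85 (1.57 = straight out from the mouth in line with the outer rail, more = splayed outward). Stays where it is left; about 0.5 N at 60 mm from its pin moves it.
- gate_pin (a point): Upright pin about which that bar turns, at the height of the bar's axis, 36 mm above the worktop (carrier x = -0.0075, y = +0.051). The bar is round steel, 7 mm thick, 102 mm from the pin to the centre of its tip ball.
- gate_tip (a point): Centre of the black ball (11 mm) at the free end of that bar, 36 mm above the worktop.
- gate_far (a joint): Angle (rad) of the other lane's retaining bar, 0 = shut as it starts; leave it.
- tub_far_center (a point): Middle (26 mm above its underside) of the second, equal lunch tub, already stowed in the other lane; leave it.
- salt_center (a point): Middle of a salt shaker, 44 mm across, 90 mm high, a bystander at the outer side of the carrier, near its backboard.
- flask_center (a point): Middle of a grey travel flask with black lid, 86 mm across, 170 mm high, bystander to the right of the work.
There are look-alikes about, which are no part of the job. Leave any blue or turquoise look-alike of the part that bears tub_center alone.

How it is judged:
On the way, in this order (a step that is already met when the one before it is completed fails the run):
1. the tub is home against the backboard while the bar is still open (x of tub_center in the frame of carrier above 0.06 m and value of joint gate above 0.8 rad), for 0.2 s.
2. the retaining bar is swung shut behind the tub (value of joint gate below 0.08 rad), for 0.2 s.
At the end, for the whole second after the job is handed in: The tub stands flat and at rest in the empty lane, within 8 mm of touching the backboard, straight and between the rails without touching them, and the lane's retaining bar is shut (within 0.08 rad of its stop) (x of tub_center in the frame of carrier between 0.06 and 0.075 m and y of tub_center in the frame of carrier between -0.01 and 0.01 m and z of tub_center in the frame of carrier below 0.036 m and angle between the y axis of tub_center and the x axis of carrier, either way round below 0.17 rad and angle between tub_center's own z axis and vertical below 0.1 rad and linear speed of tub below 0.01 m/s and value of joint gate below 0.08 rad and velocity of joint gate below 0.05 rad/s).
It fails at once if the tub touches a rail of its lane (contact force between tub and rail_outer above 0.2 N or contact force between tub and rail_middle above 0.2 N).
It fails at once if the tub is lifted (more than 15 mm above the carrier's floor) or tipped (z of tub_center in the frame of carrier above 0.044 m or angle between tub_center's own z axis and vertical above 0.25 rad).
It fails at once if the stowed tub or its bar is disturbed (distance of tub_far_center from where it was at the start of the episode above 0.012 m or value of joint gate_far above 0.1 rad).
It fails at once if the salt shaker or flask is moved (distance of any of salt_center, flask_center from where it was at the start of the episode above 0.02 m).
It also fails if it takes over 72 s, if anything falls off the work surface, if the arm or the gripper's body presses on something with over 40 N, if the wrist force passes 120 N, or if a joint passes its speed limit or range.

### The arm

A 6-joint arm with a two-finger parallel gripper is mounted at the origin on the work surface; the furniture and walls round the work are solid. World frame = base frame: x ahead of the robot, y to its left, z up, the work surface at z = 0. Lengths are in m, angles in rad, forces in N, time in s.
With the tool pointing down it reaches from about 0.4 to 0.925 m from the base axis. Payload 3.4 kg.
Tool frame: the origin (TCP) lies where the fingers leave the gripper's body, on its centre line; the fingertips stand 73 mm ahead of it and the grasp point (between the pads) lies 54 mm ahead of it; z points along the fingers, y is the line along which they close (so a half turn about z gives the same grasp; the last joint's range is limited). The gripper opens to 85 mm and grips with 20 to 120 N. Pads are 22 mm wide; open, the fingers measure 114 mm over their backs; the gripper's body (76 mm by 85 mm) begins 54 mm behind the grasp point. The pads swing forward as they close: fully open they stand 13 mm farther back than shut.
Start: joints at [-1.373, 0.307, 1.506, -0, 1.328, -0.073], TCP at [0.154, -0.554, 0.304] pointing down, gripper open.
Joint ranges: [-3.12, 3.12], [-1.05, 2.28], [0.14, 2.33], [-1.42, 4.57], [0.1, 2.73], [-2.68, 2.68]. Speed limits (rad/s): [2.57, 2.57, 3.14, 3.14, 3.14, 3.14].

### API

Orientations are given as a unit quaternion [x, y, z, w].
In Python, from bench import manip gives the robot as it stands.
- The arm moves only by the tool drive_tool, never from a script. Its arguments are lists of equal length, an entry for each row: "linear": the shift along the tool's x, y, z in m, a list of three; "rotation": the turn, a rotation vector about the tool's x, y, z in units of 8 degrees (1.0 is 8 degrees), a list of three; "jaw": the opening, from 0 (shut) to 1 (fully open). A call has 1 to 10 rows; each row is the pose to reach, as a shift and turn from the pose commanded when the call began, along the tool's axes at that moment; what a row does not reach only later rows make up. A row lasts 1/8 s, in which the tool goes at most 62.5 mm and 10.7 degrees, less where a joint would pass 70% of its speed; a pose out of reach is approached as far as the arm can. A call with a gripper value outside its range is refused whole. The fingers move at their own pace and stop on an object; "newtons" is the grip in N (left out, the last holds). Time passes only in rows, so rows that repeat a pose let the fingers close. It gives the time, the measured TCP pose, the force, the opening and the grip force at its end, in the units of the state.
- manip.sense(): the state, without advancing time (a new reading comes with each control period).
- manip.snapshot(name): name is "scene" or "top" or "wrist"; returns a dict with "image" (420x560x3 uint8, blue, green, red), "depth" (420x560 float32, m along the optical axis (not along the pixel's ray), 0 where there is no reading), "intrinsics" (3x3 intrinsics, pixels), "T" (4x4, takes a point from camera to world coordinates); the wrist camera has in their place "mount" (4x4, takes a point from camera to tool coordinates, whose origin is the TCP and whose axes are the flange's). Camera axes: x right, y up, looking along -z (the intrinsics and any distortion apply to the point x, -y, -z); pixel columns grow to the right and rows downward; lengths in m; the calibration is good to about 2 mm. A picture is of the moment at which its call begins: read the wrist's pose just before it.
- manip.sign_off(): hands the job in; it is judged then, once.
The state is a dict: "time_s": time; "q": joint angles; "joint_velocities": joint speeds; "joint_torque": joint torques, N m; "tool_pos": TCP position; "tcp_rot": TCP orientation; "wrist_force": force on the tool from outside, world axes, zero at the start; "ft_torque": the same for the moment, N m; "gripper_width": finger opening in m; "grasp_force": force on a finger pad.
Only numpy, scipy, OpenCV 4.12 (cv2) and the standard library are available. Lean on these libraries where they do the work, as an engineer would, in place of code of your own. Each camera call takes 0.05 s, during which the arm holds its last target. There are 200 camera calls.

## Working session

There is one attempt and no reset: what is moved stays moved. The work goes in short steps, Python scripts to look and compute and a tool call to move; the robot and the scene stay as the last step left them, time stands still between calls to the robot, and variables do not carry over. Pictures are saved under pics/ and viewed, at most 10 in all, crops included, and the job is handed in when it is done.

Besides the shell and the picture viewer there is one more tool, called after "Emit:" as name(argument=value, ...), one argument or row to a line, values as JSON. drive_tool: Moves the arm, as the interface text tells. Its arguments: {"type":"object","properties":{"linear":{"type":"array"},"rotation":{"type":"array"},"jaw":{"type":"array"},"newtons":{"type":"number"}},"required":["linear","rotation","jaw"]}

```bash
mkdir -p pics; cat > h.py <<'E'
from bench import manip
import numpy as np, cv2
def ray(s,u,v,z):
    K=s["intrinsics"];T=np.array(s["T"])
    d=np.array([(u-K[0][2])/K[0][0],-(v-K[1][2])/K[1][1],-1.0])
    d=T[:3,:3]@d;o=T[:3,3]
    return o+d*(z-o[2])/d[2]
def pts(s):
    K=np.array(s["intrinsics"]);T=np.array(s["T"]);D=s["depth"]
    v,u=np.mgrid[:D.shape[0],:D.shape[1]]
    P=np.stack([(u-K[0,2])/K[0,0]*D,-(v-K[1,2])/K[1,1]*D,-D],-1)
    return P@T[:3,:3].T+T[:3,3]
E
python3 - <<'E'
from h import *
for n in("top","scene"):
    s=manip.snapshot(n);cv2.imwrite(f"pics/{n}0.png",s["image"]);np.savez(f"{n}0.npz",**{k:np.array(v) for k,v in s.items()})
    print(n,s.keys(),np.array(s["intrinsics"]).round(1).tolist(),np.array(s["T"]).round(3).tolist())
print(manip.sense())
E
```

```text
top dict_keys(['image', 'depth', 'intrinsics', 'T']) [[420.5, 0.0, 285.0], [0.0, 420.5, 207.3], [0.0, 0.0, 1.0]] [[-0.019, 0.991, -0.129, 0.382], [-1.0, -0.02, -0.006, -0.072], [-0.008, 0.129, 0.992, 1.274], [0.0, 0.0, 0.0, 1.0]]
scene dict_keys(['image', 'depth', 'intrinsics', 'T']) [[527.9, 0.0, 275.1], [0.0, 527.9, 208.0], [0.0, 0.0, 1.0]] [[-0.712, 0.504, -0.489, -0.242], [-0.703, -0.508, 0.499, 0.709], [0.003, 0.698, 0.716, 1.243], [0.0, 0.0, 0.0, 1.0]]
{'time_s': 0.1, 'q': array([-1.37350058e+00,  3.07476235e-01,  1.50752207e+00, -2.25896266e-06,
        1.32843294e+00, -7.34885164e-02]), 'joint_velocities': array([-0.00029136, -0.00225168, -0.00249983, -0.0011125 , -0.00150789,
       -0.00147082]), 'joint_torque': array([ 4.59555249e-04, -4.58529675e+01, -2.52608478e+01, -1.81720889e-04,
        5.53093065e-03, -7.21137241e-06]), 'tool_pos': array([ 0.15369015, -0.55356705,  0.30309343]), 'tcp_rot': array([ 9.90848022e-01,  1.34979078e-01, -5.79655050e-05, -9.17466961e-04]), 'wrist_force': array([-0.37599414, -0.28819012,  0.02878932]), 'ft_torque': array([0.0212983 , 0.01168727, 0.04170518]), 'grasp_force': 0.0, 'gripper_width': 0.08556062932869585}
```

View pics/top0.png

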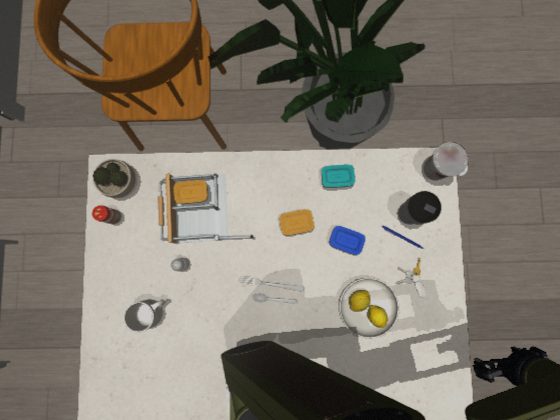

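View pics/scene0.png

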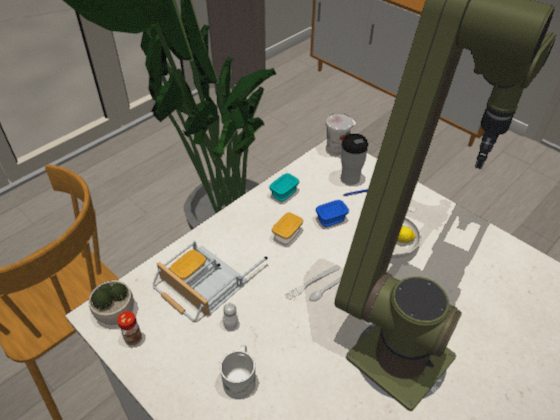

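The top view shows the empty lane at about (200,222), with its mouth to the right, the open bar running (217,237) to (253,237), and the backboard at column 170. My tub is at (297,222). The blue look-alike is at (347,240), the teal one at (338,177) and the salt at (180,264). The scene view agrees.

```bash
python3 - <<'E'
from h import *
s=dict(np.load("top0.npz"));im=s["image"]
hsv=cv2.cvtColor(im,cv2.COLOR_BGR2HSV)
m=cv2.inRange(hsv,(10,150,120),(28,255,255));m[:150]=0;m[260:]=0
cs,_=cv2.findContours(m,0,2)
for c in cs:
    if cv2.contourArea(c)<50: continue
    b=cv2.boxPoints(cv2.minAreaRect(c));W=np.array([ray(s,u,v,.051)[:2] for u,v in b])
    print("orange",cv2.contourArea(c),b.mean(0).round(1),W.mean(0).round(4),W.round(4).tolist())
P=pts(s)
for n,(u,v) in dict(tip=(252,237),far=(190,191),blue=(347,240),board=(170,208)).items(): print(n,ray(s,u,v,.036).round(3),P[v,u].round(3))
cv2.imwrite("pics/top0c.png",cv2.resize(im[160:260,150:290],None,fx=5.7,fy=5.7,interpolation=cv2.INTER_CUBIC))
E
```

```text
orange 620.5 [296.2 222. ] [ 0.4977 -0.0972] [[0.5205, -0.0459], [0.5371, -0.1375], [0.4748, -0.1482], [0.4584, -0.0572]]
orange 629.0 [189.9 191.3] [0.5946 0.2145] [[0.6237, 0.2664], [0.63, 0.1687], [0.5654, 0.163], [0.5592, 0.2601]]
tip [0.457 0.034 0.036] [0.457 0.033 0.043]
far [0.598 0.218 0.036] [0.597 0.216 0.042]
blue [ 0.443 -0.245  0.036] [ 0.443 -0.245  0.04 ]
board [0.548 0.277 0.036] [0.544 0.268 0.067]
```

View pics/top0c.png

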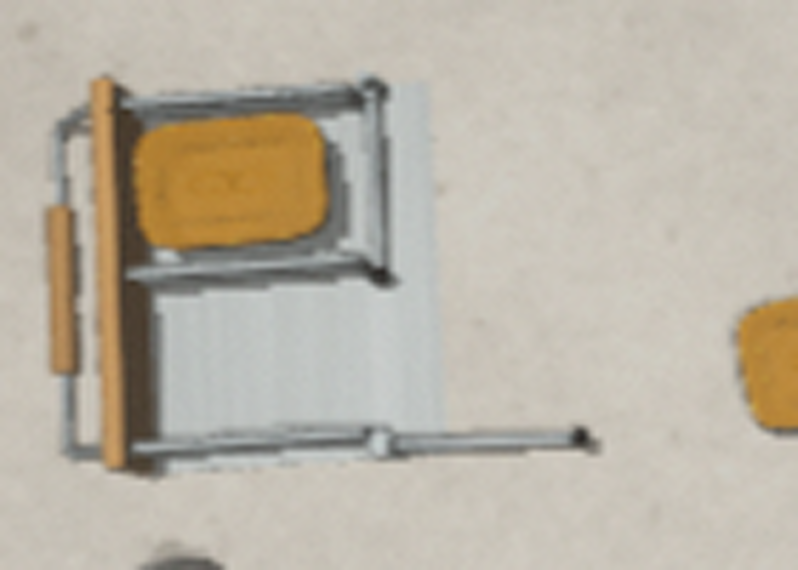

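Emit:
drive_tool(
  linear=[
    [0.514, -0.485, -0.05],
    [0.514, -0.485, -0.05],
    [0.514, -0.485, -0.05],
    [0.514, -0.485, -0.05],
    [0.514, -0.485, -0.05],
    [0.514, -0.485, -0.05],
    [0.514, -0.485, -0.05],
    [0.514, -0.485, -0.05],
    [0.514, -0.485, -0.05],
    [0.514, -0.485, -0.05],
  ],
  rotation=[
    [0, 0, -9.77],
    [0, 0, -9.77],
    [0, 0, -9.77],
    [0, 0, -9.77],
    [0, 0, -9.77],
    [0, 0, -9.77],
    [0, 0, -9.77],
    [0, 0, -9.77],
    [0, 0, -9.77],
    [0, 0, -9.77],
  ],
  jaw=[1, 1, 1, 1, 1, 1, 1, 1, 1, 1],
)

```text
time_s: 1.35
tool_pos: [0.4768, -0.0185, 0.348]
tcp_rot: [0.684, 0.73, -0.0, 0.0]
wrist_force: [0.8, -1.8, 0.7]
gripper_width: 0.0855
grasp_force: 0.0
```

```bash
cat >> h.py <<'E'
from scipy.spatial.transform import Rotation as Ro
def wrist():
    t=manip.sense();s=manip.snapshot("wrist")
    T=np.eye(4);T[:3,:3]=Ro.from_quat(t["tcp_rot"]).as_matrix();T[:3,3]=t["tool_pos"]
    s["T"]=T@np.array(s["mount"]);return s,t
def yaw(t):
    x=Ro.from_quat(t["tcp_rot"]).as_matrix()[:,0];return np.arctan2(x[1],x[0])
def move(p,a):
    "tool-frame shift and turn (units) to TCP p, tool x yaw a, pointing down"
    t=manip.sense();R=Ro.from_quat(t["tcp_rot"])
    G=Ro.from_matrix(np.array([[np.cos(a),np.sin(a),0],[np.sin(a),-np.cos(a),0],[0,0,-1.]]))
    print("move lin",R.inv().apply(np.array(p)-t["tool_pos"]).round(4),"rot",(np.degrees((R.inv()*G).as_rotvec())/8).round(3))
E
python3 - <<'E'
from h import *
s,t=wrist();print(t["time_s"],t["tool_pos"].round(4),yaw(t),t["q"].round(2),np.array(s["mount"]).round(3).tolist(),s["intrinsics"])
cv2.imwrite("pics/w1.png",s["image"])
E
```

```text
1.35 [ 0.4768 -0.0185  0.348 ] 1.6352746425046905 [-0.13  0.13  1.63 -0.    1.38 -0.19] [[0.0, 0.954, 0.3, 0.077], [1.0, -0.0, -0.0, 0.001], [-0.0, 0.3, -0.954, -0.069], [0.0, 0.0, 0.0, 1.0]] [[306.39038298   0.         281.0647922 ]
 [  0.         306.39038298 211.40285141]
 [  0.           0.           1.        ]]
```

View pics/w1.png

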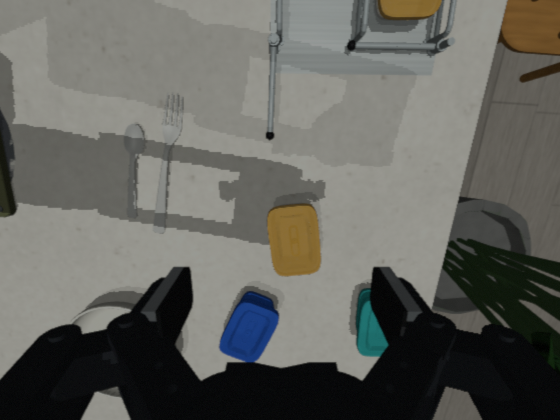

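The wrist view shows the pin at (274,40), the bar tip at (270,135), the middle upright at (352,45), my tub at (294,240), blue at (249,325) and teal at (372,320). I'll move forward to see the whole lane.

Emit:
drive_tool(
  linear=[
    [0.12, -0.03, 0],
    [0.12, -0.03, 0],
    [0.12, -0.03, 0],
    [0.12, -0.03, 0],
  ],
  rotation=[
    [0, 0, 0],
    [0, 0, 0],
    [0, 0, 0],
    [0, 0, 0],
  ],
  jaw=[1, 1, 1, 1],
)

```text
time_s: 1.9
tool_pos: [0.4385, 0.0971, 0.3478]
tcp_rot: [0.684, 0.73, -0.0, 0.0]
wrist_force: [0.3, 0.2, -0.3]
gripper_width: 0.0855
grasp_force: 0.0
```

```bash
python3 - <<'E'
from h import *
s,t=wrist();print(t["time_s"],t["tool_pos"].round(4),yaw(t))
cv2.imwrite("pics/w2.png",cv2.resize(s["image"],(784,588),interpolation=cv2.INTER_CUBIC));np.savez("w2.npz",**{k:np.array(v) for k,v in s.items()})
E
```

```text
1.9 [0.4385 0.0971 0.3478] 1.6363114169056665
```

View pics/w2.png

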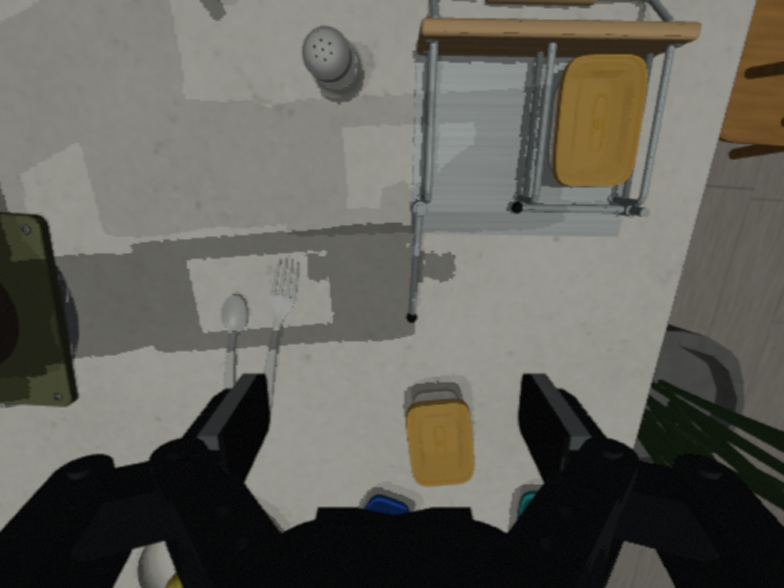

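```bash
python3 - <<'E'
from h import *
s=dict(np.load("w2.npz"))
R=lambda U,V,z: ray(s,(U+.5)/1.4-.5,(V+.5)/1.4-.5,z)[:2]
ang=lambda a,b: np.degrees(np.arctan2(*(b-a)[::-1]))
o=R(432,60,.05),R(427,190,.05);print("outer",*o,ang(o[1],o[0]))
m=R(552,60,.05),R(538,190,.05);print("mid hi",*m,ang(m[1],m[0]))
m2=R(541,60,.022),R(528,190,.022);print("mid lo",*m2,ang(m2[1],m2[0]))
f=R(420,233,0),R(615,236,0);print("front edge",*f,ang(f[1],f[0])-90)
g=R(516,207,.036),R(630,210,.036);print("far ball/pin",*g,ang(g[1],g[0])-90)
b=R(440,53,.067),R(690,41,.067);print("boardtop",*b)
print("tip",R(412,317,.036),"pin",[R(419,208,z) for z in(.036,.045,.055)])
im=s["image"];hsv=cv2.cvtColor(im,cv2.COLOR_BGR2HSV)
k=cv2.inRange(hsv,(10,140,60),(28,255,255));k[:30]=0;k[370:]=0;k[:,490:]=0
for c in cv2.findContours(k,0,2)[0]:
    if cv2.contourArea(c)<1000: continue
    q=cv2.boxPoints(cv2.minAreaRect(c));W=np.array([ray(s,u,v,.051)[:2] for u,v in q]);e=np.diff(W,axis=0)
    print("tub",W.mean(0),np.linalg.norm(e,axis=1),[np.degrees(np.arctan2(y,x)) for x,y in e])
E
```

```text
outer [0.45866974 0.24890219] [0.46345031 0.15234204] 92.8343250155981
mid hi [0.5502139  0.25492006] [0.55564843 0.15839969] 93.22260740203937
mid lo [0.55003075 0.2605167 ] [0.55597175 0.1566402 ] 93.27334558649082
front edge [0.46425081 0.10837444] [0.65450434 0.11793021] -267.124650527251
far ball/pin [0.54349621 0.14222307] [0.64355605 0.14620459] -267.72132611119304
boardtop [0.46291208 0.25032483] [0.64190708 0.26979878]
tip [0.46079527 0.03414309] pin [array([0.45894348, 0.13580535]), array([0.45835931, 0.13670188]), array([0.45771023, 0.13769803])]
tub [ 0.49870795 -0.09364918] [0.06121291 0.09870738 0.06557078] [np.float64(9.670108718874161), np.float64(-78.70199374292717), np.float64(-169.9089054536968)]
tub [0.5951697  0.21354647] [0.10003885 0.06541201 0.10137913] [np.float64(94.14331209829538), np.float64(-1.2479619036648577), np.float64(-82.41449015390634)]
```

```bash
python3 - <<'E'
from h import *
move([.4985,-.095,.16],1.745)
E
```

```text
move lin [-0.1948  0.0473  0.1881] rot [ 0.     0.006 -0.791]
```

Emit:
drive_tool(
  linear=[
    [-0.195, 0.047, 0.19],
    [-0.195, 0.047, 0.19],
    [-0.195, 0.047, 0.19],
    [-0.195, 0.047, 0.19],
    [-0.195, 0.047, 0.19],
    [-0.195, 0.047, 0.19],
    [-0.195, 0.047, 0.19],
    [-0.195, 0.047, 0.19],
  ],
  rotation=[
    [0, 0, -0.8],
    [0, 0, -0.8],
    [0, 0, -0.8],
    [0, 0, -0.8],
    [0, 0, -0.8],
    [0, 0, -0.8],
    [0, 0, -0.8],
    [0, 0, -0.8],
  ],
  jaw=[1, 1, 1, 1, 1, 1, 1, 1],
)

```text
time_s: 2.95
tool_pos: [0.4984, -0.0933, 0.1595]
tcp_rot: [0.642, 0.767, 0.001, 0.001]
wrist_force: [-1.7, 0.2, 0.0]
gripper_width: 0.0851
grasp_force: 0.0
```

```bash
python3 - <<'E'
from h import *
s,t=wrist();print(t["time_s"],t["tool_pos"].round(4),yaw(t))
cv2.imwrite("pics/w3.png",s["image"]);np.savez("w3.npz",**{k:np.array(v) for k,v in s.items()})
move([.4985,-.095,.085],1.745)
E
```

```text
2.95 [ 0.4984 -0.0933  0.1595] 1.7479416256655398
move lin [-0.0017 -0.0003  0.0744] rot [0.016 0.006 0.023]
```

View pics/w3.png

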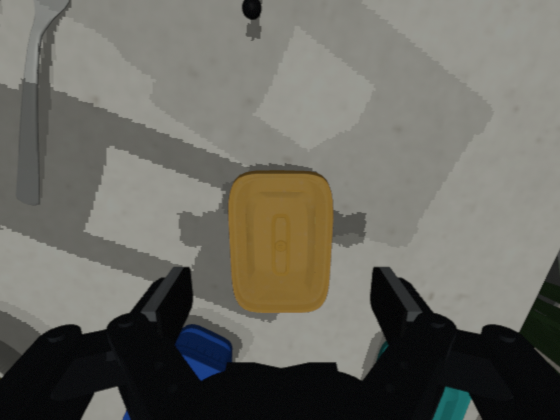

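The tub is centred at (281,242) between the fingers and lies square to them. I'll descend.

Emit:
drive_tool(
  linear=[
    [-0.001, 0, 0.04],
    [-0.001, 0, 0.075],
    [-0.001, 0, 0.075],
    [-0.001, 0, 0.075],
    [-0.001, 0, 0.075],
  ],
  rotation=[
    [0, 0, 0],
    [0, 0, 0],
    [0, 0, 0],
    [0, 0, 0],
    [0, 0, 0],
  ],
  jaw=[1, 1, 1, 0.87, 0.85],
  newtons=20,
)

```text
time_s: 3.62
tool_pos: [0.4994, -0.0953, 0.0846]
tcp_rot: [0.642, 0.767, 0.001, 0.002]
wrist_force: [-0.4, -0.0, -0.2]
gripper_width: 0.0723
grasp_force: 0.0
```

```bash
python3 - <<'E'
from h import *
O=np.array([.5095,.1465]);a=np.radians(93);ex=np.array([np.cos(a),np.sin(a)])
move([*(O-.165*ex),.085],a)
E
```

```text
move lin [ 0.0725  0.032  -0.0004] rot [0.022 0.009 0.888]
```

Emit:
drive_tool(
  linear=[
    [0, 0.004, 0],
    [-0.001, 0.009, 0],
    [-0.001, 0.013, 0],
    [-0.002, 0.018, 0],
    [-0.003, 0.0225, 0],
    [-0.003, 0.0225, 0],
    [-0.003, 0.0225, 0],
    [-0.003, 0.0225, 0],
    [-0.003, 0.0225, 0],
    [-0.003, 0.0225, 0],
  ],
  rotation=[
    [0, 0, 0.2],
    [0, 0, 0.4],
    [0, 0, 0.6],
    [0, 0, 0.8],
    [0, 0, 0.89],
    [0, 0, 0.89],
    [0, 0, 0.89],
    [0, 0, 0.89],
    [0, 0, 0.89],
    [0, 0, 0.89],
  ],
  jaw=[0.85, 0.85, 0.85, 0.85, 0.85, 0.85, 0.78, 0.76, 0.76, 0.76],
  newtons=20,
)

```text
time_s: 4.88
tool_pos: [0.5211, -0.0943, 0.0832]
tcp_rot: [0.689, 0.725, 0.0, 0.0]
wrist_force: [-1.5, 0.2, 3.8]
gripper_width: 0.0662
grasp_force: 21.6
```

Emit:
drive_tool(
  linear=[
    [0, 0, 0],
    [0, 0, 0],
    [0, 0, 0],
    [0, 0, -0.05],
    [0, 0, -0.1],
    [-0.04, 0, -0.14],
    [-0.09, 0, -0.14],
    [-0.09, 0, -0.14],
    [-0.09, 0, -0.14],
  ],
  rotation=[
    [0, 0, 0],
    [0, 0, 0],
    [0, 0, 0],
    [0, 0, 0],
    [0, 0, 0],
    [0, 0, 0],
    [0, 0, 0],
    [0, 0, 0],
    [0, 0, 0],
  ],
  jaw=[0.85, 1, 1, 1, 1, 1, 1, 0.4, 0.35],
)

```text
time_s: 6.0
tool_pos: [0.5249, -0.1839, 0.2225]
tcp_rot: [0.689, 0.725, -0.0, -0.001]
wrist_force: [-0.6, -0.4, 0.3]
gripper_width: 0.0514
grasp_force: 0.0
```

```bash
cat >> h.py <<'E'
O=np.array([.5095,.1465]);A=np.radians(93);ex=np.array([np.cos(A),np.sin(A)]);ey=np.array([-ex[1],ex[0]])
def car(w): d=np.array(w)[:2]-O;return np.array([d@ex,d@ey])
def wor(x,y): return O+x*ex+y*ey
def tub(s,t):
    im=s["image"];k=cv2.inRange(cv2.cvtColor(im,cv2.COLOR_BGR2HSV),(10,140,60),(28,255,255))
    for c in cv2.findContours(k,0,2)[0]:
        if cv2.contourArea(c)<1500: continue
        W=np.array([ray(s,u,v,.049)[:2] for u,v in c[:,0].astype(float)])
        r=cv2.minAreaRect((W*1000).astype(np.float32));q=cv2.boxPoints(r)/1000
        e=max((q[1]-q[0],q[2]-q[1]),key=np.linalg.norm);print("tub car",car(np.array(r[0])/1000).round(4),"size",np.round(r[1],1),"ang rel lane deg",((np.degrees(np.arctan2(e[1],e[0]))-np.degrees(A)+90)%180-90).round(2))
    print("t",t["time_s"],"tool",t["tool_pos"].round(4),"car",car(t["tool_pos"]).round(4),"yawrel",np.degrees(yaw(t)-A).round(2),"F",t["wrist_force"].round(1))
E
python3 - <<'E'
from h import *
s,t=wrist();tub(s,t);cv2.imwrite("pics/w4.png",s["image"])
E
```

```text
tub car [-0.4157  0.2393] size [85.8 37.6] ang rel lane deg -15.46
tub car [-0.2436  0.0004] size [63.9 95.7] ang rel lane deg 2.86
t 6.0 tool [ 0.5249 -0.1839  0.2225] car [-0.3307  0.0019] yawrel -0.1 F [-0.6 -0.4  0.3]
```

View pics/w4.png

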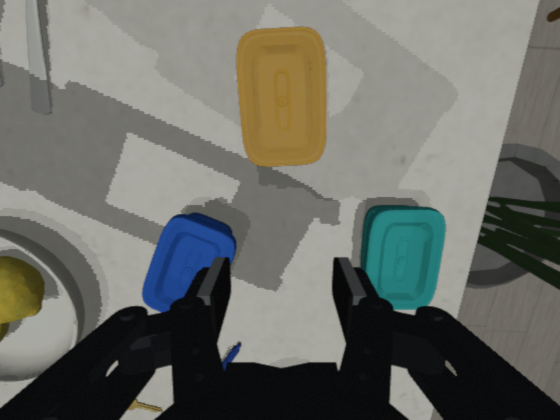

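The tub is at (281,96), nearly square and on the lane line. The gap between blue (column 235) and teal (362) is clear, so I'll descend behind the tub.

Emit:
drive_tool(
  linear=[
    [0.014, 0.002, 0.05],
    [0.014, 0.002, 0.1],
    [0.014, 0.002, 0.134],
    [0.014, 0.002, 0.134],
    [0.014, 0.002, 0.134],
  ],
  rotation=[
    [0, 0, 0.01],
    [0, 0, 0.01],
    [0, 0, 0.01],
    [0, 0, 0.01],
    [0, 0, 0.01],
  ],
  jaw=[0.35, 0.35, 0.35, 0.35, 0.35],
)

```text
time_s: 6.68
tool_pos: [0.5274, -0.1695, 0.0897]
tcp_rot: [0.689, 0.725, 0.0, 0.0]
wrist_force: [0.8, -0.1, 0.4]
gripper_width: 0.0299
grasp_force: 0.0
```

Emit:
drive_tool(
  linear=[
    [0.01, 0, 0],
    [0.02, 0, 0],
    [0.03, 0, 0],
    [0.04, 0, 0],
    [0.05, 0, 0],
    [0.06, 0, 0],
    [0.07, 0, 0],
    [0.08, 0, 0],
    [0.09, 0, 0],
    [0.09, 0, 0],
  ],
  rotation=[
    [0, 0, 0],
    [0, 0, 0],
    [0, 0, 0],
    [0, 0, 0],
    [0, 0, 0],
    [0, 0, 0],
    [0, 0, 0],
    [0, 0, 0],
    [0, 0, 0],
    [0, 0, 0],
  ],
  jaw=[0.35, 0.35, 0.35, 0.35, 0.35, 0.35, 0.35, 0.35, 0.35, 0.35],
)

```text
time_s: 7.92
tool_pos: [0.5215, -0.0787, 0.0886]
tcp_rot: [0.689, 0.725, -0.0, -0.001]
wrist_force: [-0.1, -0.6, 0.5]
gripper_width: 0.0299
grasp_force: 0.0
```

```bash
python3 - <<'E'
from h import *
s,t=wrist();tub(s,t);cv2.imwrite("pics/w5.png",cv2.resize(s["image"],(784,588),interpolation=cv2.INTER_CUBIC));np.savez("w5.npz",**{k:np.array(v) for k,v in s.items()})
E
```

```text
tub car [-0.1652 -0.0012] size [64.  95.6] ang rel lane deg -1.0
t 7.925 tool [ 0.5215 -0.0787  0.0886] car [-2.255e-01 -2.000e-04] yawrel -0.09 F [-0.1 -0.6  0.5]
```

View pics/w5.png

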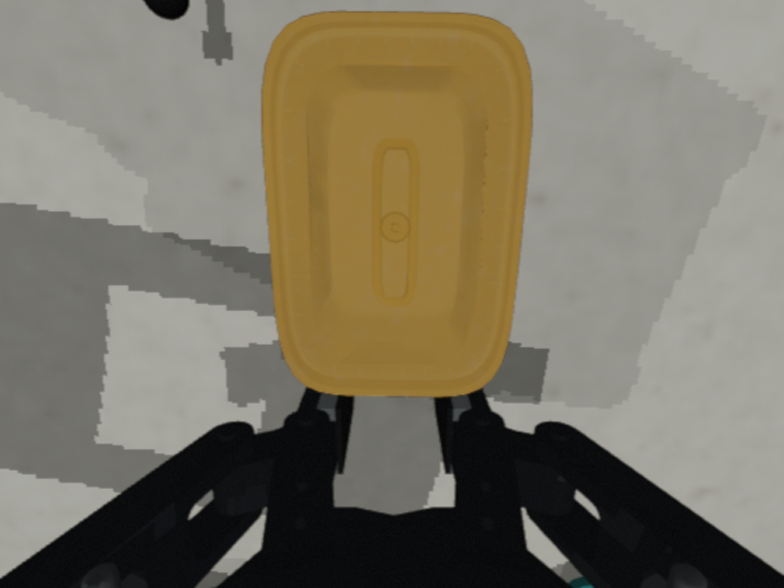

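The tub is pushed square, with its middle at carrier x of -0.165, both fingers on its rear rim, and the bar tip clear at (165,5). I'll push on up to the mouth and check against the rails.

Emit:
drive_tool(
  linear=[
    [0.011, 0, 0],
    [0.022, 0, 0],
    [0.033, 0, 0],
    [0.044, 0, 0],
    [0.055, 0, 0],
    [0.066, 0, 0],
    [0.077, 0, 0],
    [0.088, 0, 0],
    [0.1, 0, 0],
    [0.1, 0, 0],
  ],
  rotation=[
    [0, 0, 0],
    [0, 0, 0],
    [0, 0, 0],
    [0, 0, 0],
    [0, 0, 0],
    [0, 0, 0],
    [0, 0, 0],
    [0, 0, 0],
    [0, 0, 0],
    [0, 0, 0],
  ],
  jaw=[0.35, 0.35, 0.35, 0.35, 0.35, 0.35, 0.35, 0.35, 0.35, 0.35],
)

```text
time_s: 9.22
tool_pos: [0.517, 0.0209, 0.089]
tcp_rot: [0.689, 0.725, 0.0, -0.0]
wrist_force: [0.0, -0.4, 0.4]
gripper_width: 0.0299
grasp_force: 0.0
```

```bash
python3 - <<'E'
from h import *
s,t=wrist();tub(s,t);cv2.imwrite("pics/w6.png",cv2.resize(s["image"],(784,588),interpolation=cv2.INTER_CUBIC));np.savez("w6.npz",**{k:np.array(v) for k,v in s.items()})
E
```

```text
tub car [-0.0651 -0.0024] size [64.1 95.8] ang rel lane deg -0.41
t 9.225 tool [0.517  0.0209 0.089 ] car [-0.1258 -0.001 ] yawrel -0.07 F [ 0.  -0.4  0.4]
```

View pics/w6.png

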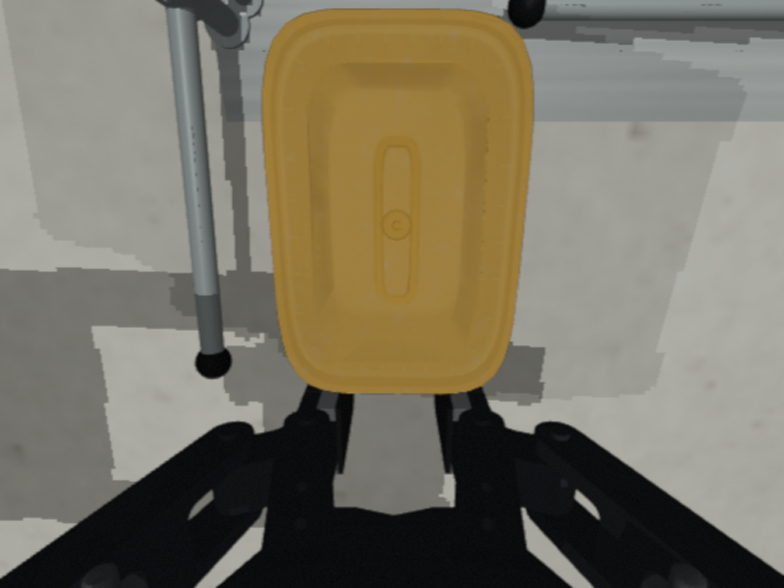

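```bash
python3 - <<'E'
from h import *
s=dict(np.load("w6.npz"))
R=lambda U,V,z: car(ray(s,(U+.5)/1.4-.5,(V+.5)/1.4-.5,z)).round(4)
print("farball",R(525,8,.036),"farbar",R(600,10,.036),R(770,10,.036))
print("bar",R(182.5,20,.036),R(205.5,290,.036),"tip",R(213,361,.036),"edge",R(560,121,0),R(730,121,0))
print("tub sides L/R at row 110",R(262,110,.047),R(534,110,.047))
s=dict(np.load("w2.npz"))
for n,U,V,z in(("outer",432,60,.05),("outer",427,190,.05),("mid",552,60,.05),("mid",538,190,.05),("farball",516,207,.036),("pin",419,208,.045),("farpin",645,211,.045)): print(n,R(U,V,z))
E
```

```text
farball [-0.0131 -0.0342] farbar [-0.0136 -0.0528] [-0.0136 -0.0948]
bar [-0.0156  0.0507] [-0.0856  0.0543] tip [-0.1089  0.055 ] edge [-0.036  -0.0588] [-0.0361 -0.1171]
tub sides L/R at row 110 [-0.0374  0.0298] [-0.0375 -0.0354]
outer [0.1049 0.0454]
outer [0.0082 0.0457]
mid [ 0.1061 -0.0463]
mid [ 0.0095 -0.0467]
farball [-0.0061 -0.0337]
pin [-0.0071  0.0516]
farpin [-0.0071 -0.1419]
```

Emit:
drive_tool(
  linear=[
    [0.01, 0, 0],
    [0.02, -0.001, 0],
    [0.03, -0.001, 0],
    [0.04, -0.001, 0],
    [0.05, -0.002, 0],
    [0.06, -0.002, 0],
    [0.07, -0.002, 0],
    [0.08, -0.002, 0],
    [0.088, -0.002, 0],
    [0.09, -0.002, 0],
  ],
  rotation=[
    [0, 0, 0],
    [0, 0, 0],
    [0, 0, 0],
    [0, 0, 0],
    [0, 0, 0],
    [0, 0, 0],
    [0, 0, 0],
    [0, 0, 0],
    [0, 0, 0],
    [0, 0, 0],
  ],
  jaw=[0.35, 0.35, 0.35, 0.35, 0.35, 0.35, 0.35, 0.35, 0.35, 0.35],
)

```text
time_s: 10.52
tool_pos: [0.5106, 0.1101, 0.0889]
tcp_rot: [0.689, 0.725, -0.0, -0.0]
wrist_force: [-1.0, -1.5, -0.2]
gripper_width: 0.0302
grasp_force: 1.1
```

```bash
python3 - <<'E'
from h import *
s,t=wrist();tub(s,t);cv2.imwrite("pics/w7.png",s["image"])
E
```

```text
tub car [ 0.0226 -0.0006] size [66.4 98.5] ang rel lane deg -0.07
tub car [ 0.0438 -0.0774] size [46.3 61.8] ang rel lane deg 2.08
t 10.525 tool [0.5106 0.1101 0.0889] car [-0.0364  0.0008] yawrel -0.08 F [-1.  -1.5 -0.2]
```

Emit:
drive_tool(
  linear=[
    [0.008, 0, 0],
    [0.016, 0, 0],
    [0.024, 0, 0],
    [0.031, 0, 0],
    [0.036, 0, 0],
    [0.039, 0, 0],
    [0.041, 0, 0],
    [0.043, 0, 0],
    [0.043, 0, 0],
  ],
  rotation=[
    [0, 0, 0],
    [0, 0, 0],
    [0, 0, 0],
    [0, 0, 0],
    [0, 0, 0],
    [0, 0, 0],
    [0, 0, 0],
    [0, 0, 0],
    [0, 0, 0],
  ],
  jaw=[0.35, 0.35, 0.35, 0.35, 0.35, 0.35, 0.35, 0.35, 0.35],
)

```text
time_s: 11.7
tool_pos: [0.5086, 0.1526, 0.089]
tcp_rot: [0.689, 0.725, 0.0, -0.0]
wrist_force: [0.6, -1.2, 0.2]
gripper_width: 0.0297
grasp_force: 0.5
```

```bash
python3 - <<'E'
from h import *
s,t=wrist();tub(s,t);cv2.imwrite("pics/w8.png",s["image"])
E
```

```text
tub car [ 0.058  -0.0749] size [ 51.3 103.7] ang rel lane deg 15.11
tub car [ 0.0656 -0.0008] size [66.1 98.6] ang rel lane deg -0.13
t 11.7 tool [0.5086 0.1526 0.089 ] car [0.0061 0.0006] yawrel -0.13 F [ 0.6 -1.2  0.2]
```

View pics/w8.png

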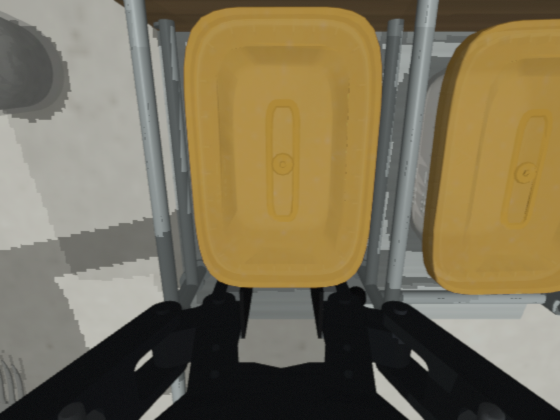

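The tub lies in its lane, clear of both rails, with its front edge near the board at row 10. I'll creep the last 2–3 mm.

Emit:
drive_tool(
  linear=[
    [0.001, 0, 0],
    [0.002, 0, 0],
    [0.003, 0, 0],
    [0.003, 0, 0],
    [0.003, 0, 0],
  ],
  rotation=[
    [0, 0, 0],
    [0, 0, 0],
    [0, 0, 0],
    [0, 0, 0],
    [0, 0, 0],
  ],
  jaw=[0.35, 0.35, 0.35, 0.35, 0.35],
)

```text
time_s: 12.38
tool_pos: [0.5085, 0.1555, 0.089]
tcp_rot: [0.689, 0.725, 0.0, -0.0]
wrist_force: [-1.3, -2.4, -0.2]
gripper_width: 0.0295
grasp_force: 0.7
```

```bash
python3 - <<'E'
from h import *
s,t=wrist();tub(s,t)
E
```

```text
tub car [ 0.0581 -0.0754] size [ 52.1 103.8] ang rel lane deg 15.13
tub car [ 0.0685 -0.0008] size [66.1 98.6] ang rel lane deg -0.13
t 12.375 tool [0.5085 0.1555 0.089 ] car [0.009  0.0006] yawrel -0.12 F [-1.3 -2.4 -0.2]
```

Emit:
drive_tool(
  linear=[
    [-0.02, 0, 0],
    [-0.05, 0, 0],
    [-0.06, 0, -0.05],
    [-0.07, 0, -0.09],
    [-0.082, -0.05, -0.09],
    [-0.082, -0.09, -0.09],
    [-0.082, -0.09, -0.09],
    [-0.082, -0.09, -0.04],
    [-0.082, -0.09, 0],
    [-0.082, -0.09, 0],
  ],
  rotation=[
    [0, 0, 0],
    [0, 0, 0],
    [0, 0, 0],
    [0, 0, 0],
    [0, 0, 0],
    [0, 0, 0],
    [0, 0, 0],
    [0, 0, 0],
    [0, 0, 0],
    [0, 0, 0],
  ],
  jaw=[0.35, 0.35, 0.2, 0, 0, 0, 0, 0, 0, 0],
)

```text
time_s: 13.68
tool_pos: [0.4218, 0.0685, 0.0871]
tcp_rot: [0.689, 0.724, -0.002, -0.002]
wrist_force: [-0.3, -0.1, 0.7]
gripper_width: 0.0001
grasp_force: 0.0
```

```bash
python3 - <<'E'
from h import *
t=manip.sense();c=car(t["tool_pos"]);print(t["time_s"],c,t["tool_pos"],t["gripper_width"])
pin=np.array([-.0075,.051])
for th in np.linspace(1.6,0,18):
    d=np.array([-np.sin(th),-np.cos(th)]);n=np.array([-np.cos(th),np.sin(th)])
    p=pin+.065*d+(.0035+.011*abs(np.cos(th))+.0145*abs(np.sin(th)))*n
    print(round(th,2),((p-c)*[1,-1]).round(3))
s,t=wrist();cv2.imwrite("pics/w9.png",s["image"])
E
```

```text
13.675 [-0.07333397  0.09166474] [0.42179889 0.06846917 0.08705729] 9.637360280334502e-05
1.6 [0.001 0.02 ]
1.51 [-0.     0.026]
1.41 [-0.001  0.032]
1.32 [-0.002  0.037]
1.22 [-0.002  0.043]
1.13 [-0.002  0.049]
1.04 [-0.001  0.055]
0.94 [0.001 0.061]
0.85 [0.003 0.067]
0.75 [0.006 0.073]
0.66 [0.009 0.079]
0.56 [0.014 0.085]
0.47 [0.019 0.09 ]
0.38 [0.024 0.094]
0.28 [0.03  0.098]
0.19 [0.037 0.101]
0.09 [0.044 0.104]
0.0 [0.051 0.106]
```

View pics/w9.png

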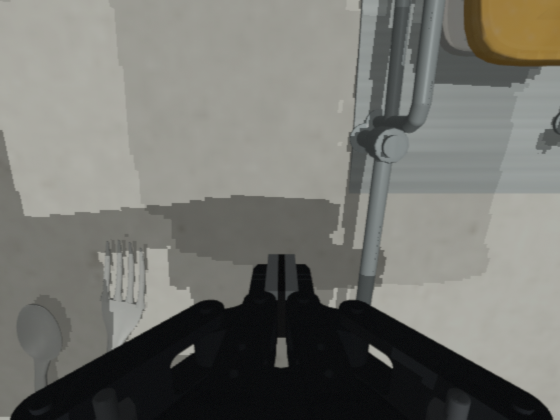

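The closed fingers are at (281,270), outside the open bar, which runs from (385,145) to (365,290). That was my 11th picture, one over the limit of 10, so I'll use numbers only from here. Next I swing the bar along its arc.

Emit:
drive_tool(
  linear=[
    [0, 0.012, 0],
    [0, 0.02, 0],
    [-0.001, 0.03, 0],
    [-0.002, 0.039, 0],
    [-0.002, 0.048, 0],
    [-0.001, 0.056, 0],
    [0.001, 0.063, 0],
    [0.004, 0.07, 0],
    [0.007, 0.076, 0],
    [0.01, 0.08, 0],
  ],
  rotation=[
    [0, 0, 0],
    [0, 0, 0],
    [0, 0, 0],
    [0, 0, 0],
    [0, 0, 0],
    [0, 0, 0],
    [0, 0, 0],
    [0, 0, 0],
    [0, 0, 0],
    [0, 0, 0],
  ],
  jaw=[0, 0, 0, 0, 0, 0, 0, 0, 0, 0],
)

```text
time_s: 14.98
tool_pos: [0.5025, 0.0833, 0.089]
tcp_rot: [0.689, 0.725, 0.0, 0.0]
wrist_force: [-0.9, -0.5, 0.5]
gripper_width: -0.0001
grasp_force: 0.2
```

```bash
python3 - <<'E'
from h import *
s,t=wrist();c=car(t["tool_pos"]);print(t["time_s"],c,t["tool_pos"],t["wrist_force"])
print("to final",((np.array([-.022,-.014])-c)*[1,-1]).round(4))
# bar: black ball -> look for dark-free grey bar via depth at height 0.03-0.042
P=pts(s);k=(P[...,2]>.028)&(P[...,2]<.045)&(s["depth"]>0)
q=(P[k][:,:2]-O);q=np.c_[q@ex,q@ey];r=np.hypot(*(q-[-.0075,.051]).T)
w=q[(r>.02)&(r<.11)&(q[:,0]<.0)];print(len(w));
if len(w): print(w[::max(1,len(w)//25)].round(3).tolist())
E
```

```text
14.975 [-0.06271475  0.01031058] [0.50248579 0.08333158 0.08901309] [-0.87613873 -0.49516447  0.48108766]
to final [0.0407 0.0243]
3925
[[-0.0, -0.042], [-0.019, 0.032], [-0.022, 0.031], [-0.024, 0.032], [-0.027, 0.023], [-0.029, 0.023], [-0.032, 0.024], [-0.034, 0.013], [-0.037, 0.012], [-0.04, 0.01], [-0.042, 0.008], [-0.045, 0.007], [-0.047, 0.002], [-0.048, 0.001], [-0.052, 0.008], [-0.055, 0.002], [-0.052, -0.001], [-0.056, -0.0], [-0.052, 0.004], [-0.052, 0.009], [-0.055, -0.009], [-0.056, -0.003], [-0.056, 0.018], [-0.06, -0.016], [-0.065, -0.016]]
```

Emit:
drive_tool(
  linear=[
    [0.003, 0.004, 0],
    [0.008, 0.009, 0],
    [0.013, 0.013, 0],
    [0.019, 0.017, 0],
    [0.026, 0.02, 0],
    [0.032, 0.023, 0],
    [0.037, 0.024, 0],
    [0.04, 0.024, 0],
    [0.041, 0.024, 0],
    [0.041, 0.024, 0],
  ],
  rotation=[
    [0, 0, 0],
    [0, 0, 0],
    [0, 0, 0],
    [0, 0, 0],
    [0, 0, 0],
    [0, 0, 0],
    [0, 0, 0],
    [0, 0, 0],
    [0, 0, 0],
    [0, 0, 0],
  ],
  jaw=[0, 0, 0, 0, 0, 0, 0, 0, 0, 0],
)

```text
time_s: 16.27
tool_pos: [0.524, 0.1252, 0.0891]
tcp_rot: [0.689, 0.725, 0.0, 0.0]
wrist_force: [0.1, -0.3, 0.6]
gripper_width: 0.0
grasp_force: 0.0
```

Emit:
drive_tool(
  linear=[
    [0.001, 0, 0],
    [0.002, 0, 0],
    [0.002, 0, 0],
    [0.002, 0, 0],
  ],
  rotation=[
    [0, 0, 0],
    [0, 0, 0],
    [0, 0, 0],
    [0, 0, 0],
  ],
  jaw=[0, 0, 0, 0],
)

```text
time_s: 16.77
tool_pos: [0.5239, 0.1257, 0.089]
tcp_rot: [0.689, 0.725, -0.001, 0.001]
wrist_force: [0.9, -6.9, 0.8]
gripper_width: -0.0004
grasp_force: 3.6
```

```bash
cat >bar.py <<'E'
from h import *
s,t=wrist();tub(s,t)
P=pts(s);k=(P[...,2]>.03)&(P[...,2]<.044)&(s["depth"]>0)
q=(P[k][:,:2]-O);q=np.c_[q@ex,q@ey];w=q[(q[:,0]<.012)&(q[:,0]>-.02)&(abs(q[:,1])<.04)]
for y in np.arange(-.04,.04,.01):
    v=w[(w[:,1]>=y)&(w[:,1]<y+.01),0]
    if len(v)>3: print(round(y+.005,3),len(v),np.percentile(v,[5,50,95]).round(4))
E
python3 bar.py
```

```text
tub car [ 0.0514 -0.0863] size [62.7 76.4] ang rel lane deg 1.68
tub car [ 0.0542 -0.0004] size [65.8 69. ] ang rel lane deg -0.08
t 16.775 tool [0.5239 0.1257 0.089 ] car [-0.0215 -0.0133] yawrel -0.09 F [ 0.9 -6.9  0.8]
-0.035 369 [-0.0096 -0.0059 -0.0039]
-0.025 619 [-0.015  -0.0084 -0.0039]
-0.015 556 [-0.0109 -0.0076 -0.0039]
-0.005 645 [-0.015  -0.0087 -0.004 ]
0.005 365 [-0.0095 -0.0059 -0.0038]
0.015 369 [-0.0094 -0.0056 -0.0038]
0.025 364 [-0.0095 -0.0058 -0.0038]
0.035 366 [-0.0092 -0.0058 -0.0038]
```

The force rises at the stop, and the bar's x is constant along its length, so it is shut. I'll back off and verify.

Emit:
drive_tool(
  linear=[
    [-0.01, 0, 0],
    [-0.03, 0, 0],
    [-0.06, 0, 0],
    [-0.06, 0, -0.06],
    [-0.05, 0.01, -0.12],
    [-0.02, 0.01, -0.15],
    [-0.02, 0.01, -0.15],
    [-0.02, 0.01, -0.15],
  ],
  rotation=[
    [0, 0, 0],
    [0, 0, 0],
    [0, 0, 0],
    [0, 0, 0],
    [0, 0, 0],
    [0, 0, 0],
    [0, 0, 0],
    [0, 0, 0],
  ],
  jaw=[0, 0, 0, 0, 0, 0, 0, 0],
)

```text
time_s: 17.82
tool_pos: [0.534, 0.1068, 0.2382]
tcp_rot: [0.689, 0.725, -0.001, -0.0]
wrist_force: [0.1, 0.7, -0.2]
gripper_width: -0.0004
grasp_force: 0.0
```

```bash
python3 bar.py
```

```text
tub car [ 0.0628 -0.0899] size [66.7 97.7] ang rel lane deg 1.22
tub car [ 0.081  -0.2176] size [50.9 67.5] ang rel lane deg -0.15
tub car [ 0.0676 -0.0005] size [64.9 95.3] ang rel lane deg -0.15
t 17.825 tool [0.534  0.1068 0.2382] car [-0.041  -0.0224] yawrel -0.12 F [ 0.1  0.7 -0.2]
-0.035 77 [-0.01   -0.0073 -0.0048]
-0.025 96 [-0.0112 -0.0076 -0.0048]
-0.015 87 [-0.0111 -0.0072 -0.0047]
-0.005 88 [-0.0111 -0.0076 -0.0047]
0.005 95 [-0.0111 -0.0072 -0.0047]
0.015 89 [-0.0112 -0.0078 -0.0047]
0.025 91 [-0.0111 -0.0072 -0.0047]
0.035 91 [-0.0111 -0.0078 -0.0046]
```

The tub is at x = 0.0676, y = -0.0005, straight, and the bar is shut at x = -0.0075 along its whole length. I'm handing in.

```bash
python3 -c "
from bench import manip;print(manip.sign_off())"
```

```text
the job is handed in; nothing more can be done
None
```

The job is handed in, with no verdict shown: by my last measurement the tub is home (x = 0.068 m, centred, straight) and its bar is shut, at about 18 s of the 72 s allowed, but I viewed 11 pictures, one over your limit of 10.

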